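Stack a toroidal transformer on its chassis stud

ROBOT

A 6-joint arm with a two-finger parallel gripper is mounted at the origin on a cart in front of the work surface, level with it; the furniture and walls round the work are solid. World frame = base frame: x ahead of the robot, y to its left, z up, the work surface at z = 0. Lengths are in m, angles in rad, forces in N, time in s.
With the tool pointing down it reaches from about 0.35 to 0.775 m from the base axis. Payload 7.3 kg.
Tool frame: the origin (TCP) lies midway between the tips of the shut fingers; the grasp point (between the pads) lies grasp_offset behind it (grasp_offset is the distance from the TCP to the grasp point, in m); z points along the fingers, y is the line along which they close (so a half turn about z gives the same grasp; the last joint's range is limited). The gripper opens to 92 mm and grips with 3 to 60 N. Pads are 19 mm wide; open, the fingers measure 130 mm over their backs; the gripper's body (75 mm by 190 mm) begins 47 mm behind the grasp point.
Start: joints at [-1.383, 0.342, 1.524, -0, 1.275, -0.146], TCP at [0.172, -0.496, 0.205] pointing down, gripper open.
Joint ranges: [-2.53, 2.53], [-0.77, 2.02], [0.04, 2.7], [-1, 4.14], [0.28, 2.66], [-3.11, 3.11]. Speed limits (rad/s): [2.57, 2.57, 3.14, 3.14, 3.14, 3.14].

INTERFACE

Orientations are given as [roll, pitch, yaw] about the fixed x, y, z axes, in that order (R = Rz(yaw) Ry(pitch) Rx(roll)).
In Python, from cell import * gives the robot as it stands.
- The arm moves only by the tool step_arm, never from a script. Its argument "plan" is a list of rows, each a list of 5 numbers: the closure, from -1 (fully open) to 1 (shut), then the shift along the tool's x, y, z in m, then the turn about the tool's z in rad. In form: [[hand, x, y, z, twist], ...]. A call has 1 to 20 rows; each row is the pose to reach, as a shift and turn from the pose commanded when the call began, along the tool's axes at that moment; what a row does not reach only later rows make up. A row lasts 1/8 s, in which the tool goes at most 62.5 mm and 10.7 degrees, less where a joint would pass 70% of its speed; a pose out of reach is approached as far as the arm can. A call with a gripper value outside its range is refused whole. The fingers move at their own pace and stop on an object; "grip_force" is the grip in N (left out, the last holds). Time passes only in rows, so rows that repeat a pose let the fingers close. It gives the time, the measured TCP pose, the force, the opening and the grip force at its end, in the units of the state.
- observe(): the state, without advancing time (a new reading comes with each control period).
- read_camera(name): name is "scene" or "top"; returns a dict with "img" (480x640x3 uint8, red, green, blue), "range_z" (480x640 float32, m along the optical axis (not along the pixel's ray), 0 where there is no reading), "fx", "fy", "cx", "cy" (pixels), "k1" (the pictures are not rectified: a ray, as slopes to the right and down, at radius r is drawn at 1 + k1 r^2 times it, then the intrinsics apply), "R" (3x3) and "t" (3): a world point X has camera coordinates R X + t. Camera axes: x right, y down, z forward; pixel columns grow to the right and rows downward; lengths in m; the calibration is good to about 2 mm. A picture is of the moment at which its call begins.
- hand_in(): hands the job in; it is judged then, once.
The state is a dict: "time": time; "qpos": joint angles; "qvel": joint speeds; "joint_efforts": joint torques, N m; "tool_pos": TCP position; "tool_rot": TCP orientation; "contact_force": force on the tool from outside, world axes, zero at the start; "torque": the same for the moment, N m; "opening": finger opening in m; "grip_force": force on a finger pad.
Only numpy, scipy, OpenCV 4.12 (cv2) and the standard library are available. Lean on these libraries where they do the work, as an engineer would, in place of code of your own. Each camera call takes 0.05 s, during which the arm holds its last target. There are 200 camera calls.

TASK

Mount the toroidal transformer on the chassis: thread its four parts over the upright stud in this order from the bottom: the wide rubber pad, the copper-wound toroid, the narrow rubber pad, and last the dished steel plate with its rim upward. Each must be right down and lie flat on the one below, and be left there at rest.

Things in the scene. Friction and masses are not known exactly. Their poses are not given: they have to be found in the camera images.
- chassis: Fixed shallow aluminium panel, 150 (its x) x 110 (its y) x 12 mm high. Origin at the centre of its underside on the desk, z up. A grey terminal strip 16 x 60 mm stands 12 mm above the panel's top along its +x end (from 55 to 71 mm from the origin); the stud stands on the other side of the middle, 10 mm from the origin towards -x.
- stud_foot (a point): Foot of the stud: the point on the stud's axis at the panel's top face, 12 mm above the desk; z up. The free panel round it reaches 65 mm towards the panel's -x edge, 55 mm to either side in y, and 65 mm to the terminal strip.
- stud_tip (a point): Top end of the upright steel stud, 8 mm in diameter, 48 mm above stud_foot; its last 3 mm taper.
- wide_pad: The wider of two loose black rubber rings: outside diameter 60 mm, hole 20 mm, 8 mm thick, about 25 g. Lies flat on the desk. Origin at the centre of its underside, z up along its axis.
- toroid: Loose copper-wound toroidal transformer: a ring of outside diameter 59 mm, hole 20 mm, 20 mm high, about 300 g. Lies flat on the desk. Origin at the centre of its underside, z up along its axis.
- narrow_pad: The narrower of the two loose black rubber rings: outside diameter 44 mm, hole 20 mm, 8 mm thick, about 15 g. Lies flat on the desk. Origin at the centre of its underside, z up along its axis.
- dished_plate: Loose steel retaining plate, a shallow dish: outside diameter 50 mm, 8 mm high over its upturned rim (rim 3 mm wide), 3 mm thick in the middle with a hole of 18 mm. Lies on the desk rim up. Origin at the centre of its underside, z up along its axis.
Mind the look-alikes: they are no part of the job. Leave any yellow look-alike of the dished_plate alone.

How it is judged:
On the way, in this order (a step that is already met when the one before it is completed fails the run):
1. The wide rubber pad is on the stud, right down and flat on the panel (horizontal distance between wide_pad and stud_foot below 0.009 m and z of wide_pad in the frame of stud_foot between -0.003 and 0.003 m and angle between wide_pad's own z axis and vertical below 0.12 rad), for 0.2 s.
2. The toroid is on the stud, right down and flat on the wide rubber pad (horizontal distance between toroid and stud_foot below 0.009 m and z of toroid in the frame of stud_foot between 0.005 and 0.011 m and angle between toroid's own z axis and vertical below 0.12 rad), for 0.2 s.
3. The narrow rubber pad is on the stud, right down and flat on the toroid (horizontal distance between narrow_pad and stud_foot below 0.009 m and z of narrow_pad in the frame of stud_foot between 0.025 and 0.031 m and angle between narrow_pad's own z axis and vertical below 0.12 rad), for 0.2 s.
4. The dished steel plate is on the stud, right down and flat on the narrow rubber pad (horizontal distance between dished_plate and stud_foot below 0.009 m and z of dished_plate in the frame of stud_foot between 0.033 and 0.039 m and angle between dished_plate's own z axis and vertical below 0.12 rad), for 0.2 s.
At the end, for the whole second after the job is handed in: All four parts are threaded on the stud and at rest: undersides of the wide pad, toroid, narrow pad and dished plate at 0, 8, 28 and 36 mm above the panel's top (each within 3 mm), centres within 9 mm of the stud's axis, tilted less than 0.12 rad, plate rim up (all of step 1 and all of step 2 and all of step 3 and all of step 4 and linear speed of each of wide_pad, toroid, narrow_pad, dished_plate below 0.01 m/s); the robot touches nothing.
It also fails if it takes over 109 s, if anything falls off the work surface, if the arm or the gripper's body presses on something with over 40 N, if the wrist force passes 120 N, or if a joint passes its speed limit or range.

## Working session

There is one attempt and no reset: what is moved stays moved. The work goes in short steps, Python scripts to look and compute and a tool call to move; the robot and the scene stay as the last step left them, time stands still between calls to the robot, and variables do not carry over. Pictures are saved under pics/ and viewed, at most 14 in all, crops included, and the job is handed in when it is done.

Besides the shell and the picture viewer there is one more tool, called after "Emit:" by a JSON object that holds its "name" and its "arguments", one argument or row to a line. step_arm: Moves the arm, as the interface text tells. Its arguments: {"type":"object","properties":{"plan":{"type":"array","items":{"type":"array","items":{"type":"number"}}},"grip_force":{"type":"number"}},"required":["plan"]}

```bash
mkdir -p pics; python3 - <<'E'
from cell import *
import cv2
print(observe())
for n in("scene","top"):
    c=read_camera(n); cv2.imwrite(f"pics/{n}0.png",c["img"][:,:,::-1])
    print(n,c["fx"],c["cx"],c["cy"],c["k1"],c["R"],c["t"])
E
```

```text
{'time': 0.0, 'qpos': array([-1.38303548e+00,  3.42716926e-01,  1.52502359e+00, -1.83014330e-05,
        1.27540682e+00, -1.46003353e-01]), 'qvel': array([-0.00192793,  0.00130943,  0.00014475,  0.00209907,  0.00037207,
        0.00148659]), 'joint_efforts': array([ 1.15407292e-03, -4.31245351e+01, -2.44221497e+01,  7.18621491e-02,
        5.59580291e-02, -1.23107361e-04]), 'tool_pos': array([ 0.17192021, -0.49557925,  0.20434571]), 'tool_rot': array([-3.14005197e+00, -2.08867956e-04,  3.33769376e-01]), 'contact_force': array([ 0.06538351,  0.33209194, -0.36726092]), 'torque': array([-0.00105773,  0.02760155,  0.0809356 ]), 'grip_force': 0.0, 'opening': 0.09144912509222212}
scene 592.3514841052566 316.481220006885 239.38683255549387 -0.13757368350241633 [[-0.75985883 -0.65005626 -0.00643604]
 [-0.47626579  0.56339696 -0.67509611]
 [ 0.4424765  -0.50991248 -0.73770171]] [0.40430384 0.2805629  0.82205262]
top 589.2562065977367 310.60621615169634 250.31009016484128 -0.16269525340707028 [[ 9.06259565e-04 -9.99989699e-01 -4.44761503e-03]
 [-9.86866274e-01 -1.75894456e-04 -1.61539241e-01]
 [ 1.61536794e-01  4.53559776e-03 -9.86856267e-01]] [0.01504718 0.52186019 1.08285472]
```

View pics/top0.png

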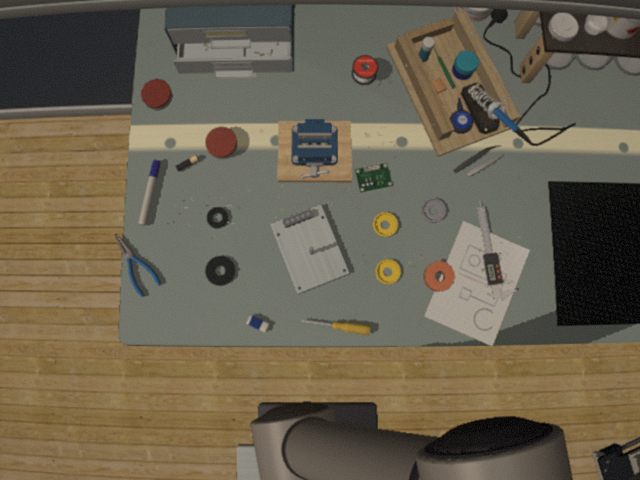

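View pics/scene0.png

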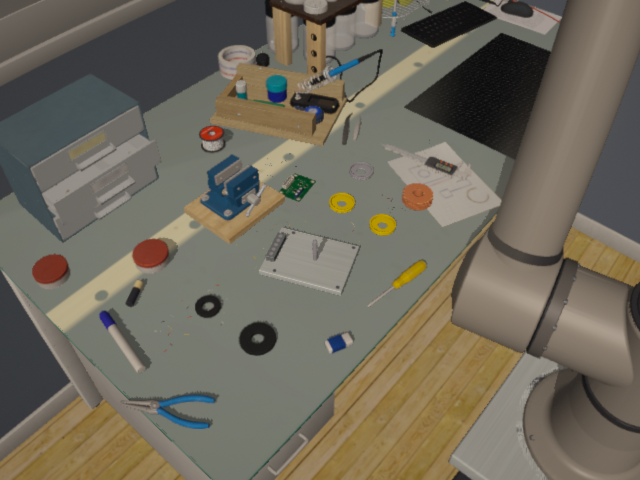

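The top view shows the narrow pad at (217,217), the wide pad at (220,270), and the chassis at about (312,250) with its stud. The copper toroid is at (439,276). Three things look like dishes: a grey one at (434,210) and two yellow ones at (385,224) and (388,271). The grey one fits "steel", and the yellow ones are the decoys. I'll measure them and confirm in a crop.

```bash
cat > h.py <<'E'
from cell import *
import numpy as np, cv2
def cam(n):
    c=read_camera(n); c["K"]=np.array([[c["fx"],0,c["cx"]],[0,c["fy"],c["cy"]],[0,0,1]]); c["D"]=np.array([c["k1"],0,0,0.]); return c
def ray(c,uv):
    p=cv2.undistortPoints(np.array(uv,float).reshape(-1,1,2),c["K"],c["D"])[:,0]
    return np.c_[p,np.ones(len(p))]
def plane(c,uv,z):
    d=ray(c,uv)@c["R"]; o=-c["R"].T@c["t"]
    return o+d*((z-o[2])/d[:,2])[:,None]
def cloud(c,uv):
    uv=np.array(uv); z=c["range_z"][uv[:,1],uv[:,0]]
    return (ray(c,uv)*z[:,None]-c["t"])@c["R"], z>0
def pix(c,X):
    return cv2.projectPoints(np.array(X,float).reshape(-1,1,3),cv2.Rodrigues(c["R"])[0],c["t"],c["K"],c["D"])[0][:,0]
def ring(c,u,v,h,D,mask,w=24):
    """circle of outline at height h from mask in window"""
    s=np.zeros(mask.shape,np.uint8); s[v-w:v+w,u-w:u+w]=mask[v-w:v+w,u-w:u+w]
    n,l,st,ce=cv2.connectedComponentsWithStats(s)
    k=1+np.argmax(st[1:,4]); s=(l==k).astype(np.uint8)
    ct=max(cv2.findContours(s,cv2.RETR_EXTERNAL,cv2.CHAIN_APPROX_NONE)[0],key=len)[:,0]
    P=plane(c,ct,h)[:,:2].astype(np.float32)
    (e,a,_)=cv2.fitEllipse(P)
    return np.round(e,4),np.round(a,4)
E
python3 - <<'E'
from h import *
c=cam("top"); s=cam("scene")
def masks(c):
    hsv=cv2.cvtColor(c["img"],cv2.COLOR_RGB2HSV); g=hsv[...,2]
    return (g<60),((hsv[...,0]<14)&(hsv[...,1]>90)&(g>70))
for nm,cc,L in(("top",c,{"wide":(220,270,.004,0),"nar":(217,217,.004,0),"tor":(439,276,.01,1)}),("scene",s,{"wide":(258,339,.004,0),"nar":(208,306,.004,0),"tor":(418,197,.01,1)})):
    m=masks(cc)
    for k,(u,v,h,i) in L.items(): print(nm,k,ring(cc,u,v,h,0,m[i].astype(np.uint8)))
# plate by height above desk
for nm,cc,u,v,w in(("top",c,434,210,22),("scene",s,361,171,20)):
    uv=np.array([(a,b) for b in range(v-w,v+w) for a in range(u-w,u+w)])
    P,ok=cloud(cc,uv); P=P[ok]; print(nm,"desk z",np.median(P[:,2]),np.percentile(P[:,2],[5,50,95]))
    r=P[P[:,2]>np.percentile(P[:,2],20)+.005]
    print(len(r),cv2.fitEllipse(r[:,:2].astype(np.float32)),r[:,:2].min(0),r[:,:2].max(0),cv2.minEnclosingCircle(r[:,:2].astype(np.float32)))
# stud
for nm,cc,u,v,w in(("top",c,315,248,30),("scene",s,316,245,30)):
    uv=np.array([(a,b) for b in range(v-w,v+w) for a in range(u-w,u+w)])
    P,ok=cloud(cc,uv); g=ok&(P[:,2]>.028); r=P[g]; q=uv[g]
    print(nm,"stud",len(r),np.median(r,0),r[:,2].max(), r[r[:,2]>.05].mean(0))
    z=P[ok&(abs(P[:,2]-.012)<.004)];print("panel",np.median(z,0))
# chassis
uv=np.array([(a,b) for b in range(195,305) for a in range(262,360)])
P,ok=cloud(c,uv); r=P[ok&(P[:,2]>.007)&(P[:,2]<.03)]
print("chassis",cv2.minAreaRect(r[:,:2].astype(np.float32)))
a=cv2.resize(c["img"][185:300,355:465],None,fx=4,fy=4,interpolation=3)
b=cv2.resize(s["img"][150:265,255:365],None,fx=4,fy=4,interpolation=3)[:460,:360]
cv2.imwrite("pics/crop1.png",np.hstack([a,b])[:,:800,::-1])
E
```

```text
top wide (array([0.4884, 0.1938]), array([0.0557, 0.0576]))
top nar (array([0.5954, 0.2026]), array([0.0406, 0.0415]))
top tor (array([ 0.4767, -0.2366]), array([0.0575, 0.0603]))
scene wide (array([0.4872, 0.1963]), array([0.0571, 0.0603]))
scene nar (array([0.5945, 0.205 ]), array([0.0419, 0.0439]))
scene tor (array([ 0.4753, -0.2337]), array([0.0591, 0.0774]))
top desk z 0.0005238072417659333 [-0.00343721  0.00052381  0.00653414]
320 ((0.6107863783836365, -0.2336575835943222), (0.07311854511499405, 0.0818510502576828), 48.1301383972168) [ 0.56689483 -0.27679569] [ 0.65642484 -0.18743789] ((0.6115740537643433, -0.23504282534122467), 0.06043465435504913)
scene desk z -0.0009047276320099683 [-0.00373844 -0.00090473  0.00496601]
178 ((0.6096256375312805, -0.23136858642101288), (0.04179057106375694, 0.09205803275108337), 18.052576065063477) [ 0.57338541 -0.29619555] [ 0.64080605 -0.17146955] ((0.5993614196777344, -0.23383253812789917), 0.06376837939023972)
top stud 31 [0.52120483 0.01456281 0.05520915] 0.061402153092891994 [0.52185475 0.01491815 0.057726  ]
panel [0.52512717 0.01077328 0.01149782]
scene stud 69 [0.51948235 0.01843081 0.04693743] 0.060748353155050686 [0.52040548 0.01741342 0.05553639]
panel [0.52829356 0.00948497 0.01075665]
chassis ((0.5411343574523926, -0.006943106651306152), (0.1511572152376175, 0.1660183072090149), 21.141971588134766)
```

View pics/crop1.png

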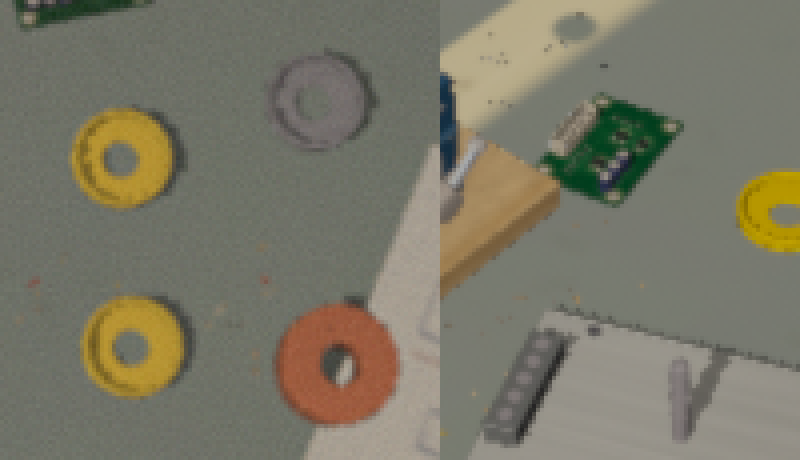

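The crop shows the grey steel dish at top pixel (435,210), both yellow decoys, the toroid at (440,276), and the stud standing clear of the terminal strip. The grey dish matches the description. Next I'll refine the plate and stud positions and work out the shifts.

```bash
cat >> h.py <<'E'
def shift(X):
    """tool-axes shift from the present TCP to world point X"""
    from scipy.spatial.transform import Rotation as Ro
    o=observe(); return np.round(Ro.from_euler("xyz",o["tool_rot"]).as_matrix().T@(np.array(X)-o["tool_pos"]),4)
E
python3 - <<'E'
from h import *
try: print("go",grasp_offset)
except NameError as e: print(e)
c=cam("top"); s=cam("scene")
for cc,n in((c,"top"),(s,"scene")):
    print(n,"stud proj tip/foot",pix(cc,[[.521,.0162,.06],[.521,.0162,.012]]))
print("plate",plane(c,[[435,210.2]],.006),pix(s,plane(c,[[435,210.2]],.006)))
a=cv2.resize(c["img"][215:280,275:350],None,fx=5,fy=5,interpolation=3)
b=cv2.resize(s["img"][225:290,280:355],None,fx=5,fy=5,interpolation=3)
d=cv2.resize(s["img"][140:205,325:400],None,fx=5,fy=5,interpolation=3)
e=cv2.resize(c["img"][180:245,400:475],None,fx=5,fy=5,interpolation=3)
cv2.imwrite("pics/crop2.png",np.vstack([np.hstack([a,b]),np.hstack([e,d])])[:600,:,::-1])
for X in([.45,-.1,.2],[.488,.195,.1]): print(X,shift(X))
E
```

```text
go 0.0188
top stud proj tip/foot [[310.10234458 249.25040638]
 [310.23189877 253.24886488]]
scene stud proj tip/foot [[315.00061934 240.00857578]
 [315.22815707 258.52195639]]
plate [[ 0.60952888 -0.23436811  0.006     ]] [[362.22508449 168.01301988]]
[0.45, -0.1, 0.2] [ 0.3924 -0.283   0.005 ]
[0.488, 0.195, 0.1] [ 0.5249 -0.5492  0.1051]
```

View pics/crop2.png

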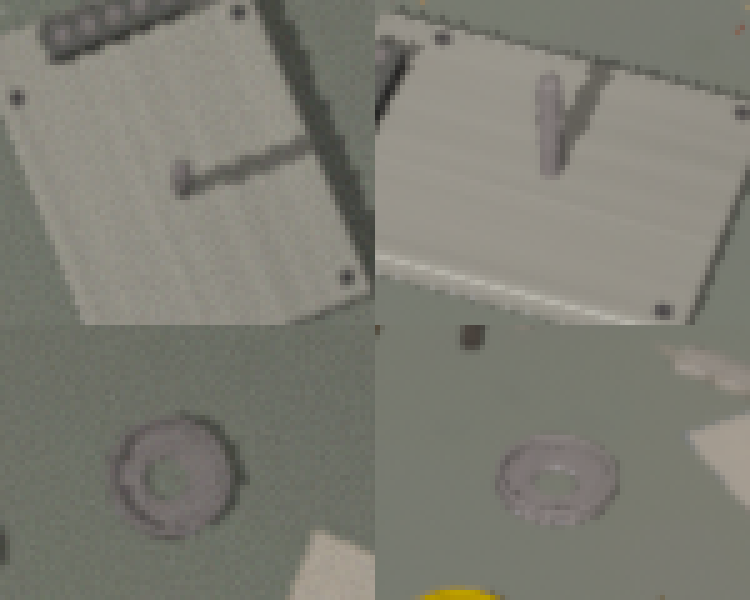

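The stud is at about (311.4,248) in the top view and (315,240) in the scene view, so roughly (0.521, 0.015). The plate centre is at (436,210) top and (361.6,171) scene. The tool's yaw already lines the closing axis up with the panel's y, so I'll move to the wide pad.

Emit:
{"name": "step_arm", "arguments": {
  "plan": [
    [-1,0.2,-0.14,0,0],
    [-1,0.392,-0.283,0,0],
    [-1,0.392,-0.283,0,0],
    [-1,0.392,-0.283,0,0],
    [-1,0.392,-0.283,0,0],
    [-1,0.392,-0.283,0,0],
    [-1,0.392,-0.283,0,0],
    [-1,0.392,-0.283,0,0],
    [-1,0.525,-0.549,0.105,0],
    [-1,0.525,-0.549,0.105,0],
    [-1,0.525,-0.549,0.105,0],
    [-1,0.525,-0.549,0.105,0],
    [-1,0.525,-0.549,0.105,0],
    [-1,0.525,-0.549,0.105,0],
    [-1,0.525,-0.549,0.105,0],
    [-1,0.525,-0.549,0.105,0]
  ]
}}

```text
time: 2.3
tool_pos: [0.4886, 0.1935, 0.1006]
tool_rot: [3.141, -0.001, 0.332]
contact_force: [-0.5, -0.6, -0.6]
opening: 0.0918
grip_force: 0.0
```

```bash
python3 - <<'E'
from h import *
s=cam("scene"); c=cam("top")
print("plate scene",plane(s,[[361.6,171]],.005)," top",plane(c,[[436,210.4]],.005))
cv2.imwrite("pics/s1.png",cv2.resize(s["img"][200:420,130:430],None,fx=2.6,fy=2.6)[:,:,::-1])
for X in([.488,.195,.002],[.521,.0155,.1]):print(shift(X))
E
```

```text
plate scene [[ 0.60550925 -0.22711119  0.005     ]]  top [[ 0.60936076 -0.2366056   0.005     ]]
[-0.0002 -0.0017  0.0986]
[-0.0274  0.1788  0.0006]
```

View pics/s1.png

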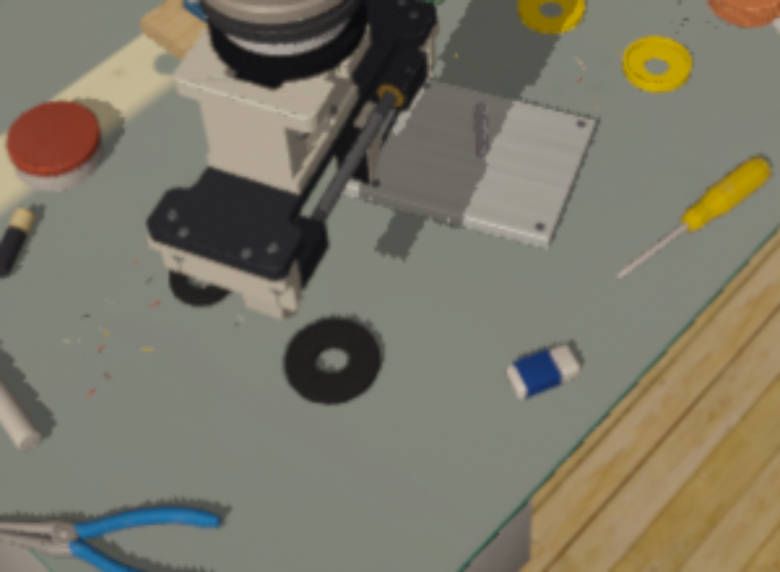

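The picture shows the open gripper hovering over the wide pad (about (258,339) in the full scene view), with nothing in the way. Descend, grip and lift.

Emit:
{"name": "step_arm", "arguments": {
  "plan": [
    [-1,0,-0.001,0.05,0],
    [-1,0,-0.001,0.09,0],
    [-1,0,-0.001,0.098,0],
    [-1,0,-0.001,0.098,0],
    [0.3,0,-0.001,0.098,0],
    [1,0,-0.001,0.098,0],
    [1,0,-0.001,0.098,0],
    [1,0,-0.001,0.098,0],
    [1,0,-0.001,0.098,0],
    [1,0,-0.001,0.098,0],
    [1,0,-0.001,0.07,0],
    [1,0,-0.001,0.02,0],
    [1,0,-0.001,0.0,0],
    [1,0,-0.001,0.0,0]
  ],
  "grip_force": 12
}}

```text
time: 4.15
tool_pos: [0.4888, 0.1959, 0.1014]
tool_rot: [3.141, -0.004, 0.334]
contact_force: [0.8, -0.0, -0.1]
opening: 0.0009
grip_force: 0.0
```

```bash
python3 - <<'E'
from h import *
s=cam("scene")
cv2.imwrite("pics/s2.png",cv2.resize(s["img"][200:420,130:430],None,fx=2.6,fy=2.6)[:,:,::-1])
for X in([.521,.0155,.1],[.521,.0155,.0135]):print(shift(X))
E
```

```text
[-0.0277  0.181  -0.    ]
[-0.0278  0.181   0.0865]
```

View pics/s2.png

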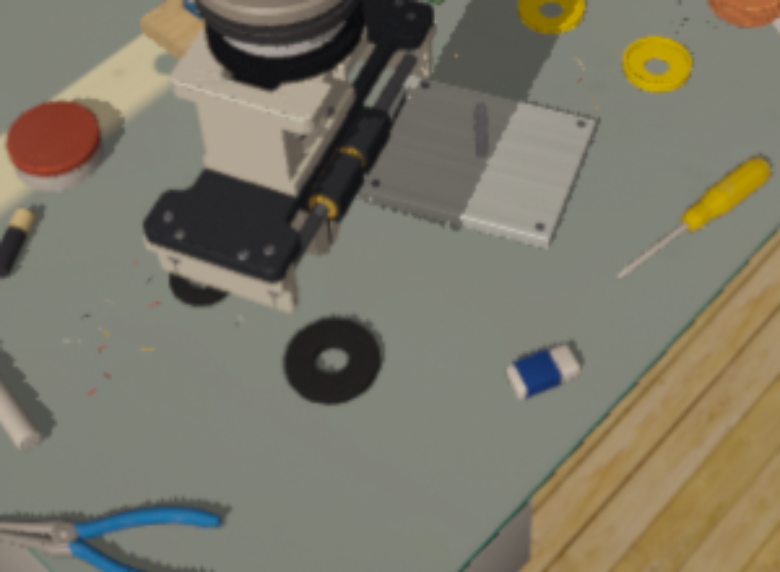

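The pad was missed: it hasn't moved and the fingers are shut on nothing. I'll go down again in stages and check.

Emit:
{"name": "step_arm", "arguments": {
  "plan": [
    [-1,0,0,0.0,0],
    [-1,0,0,0,0],
    [-1,0,0,0,0],
    [-1,0,0,0,0],
    [-1,0,0,0.05,0],
    [-1,0,0,0.09,0],
    [-1,0,0,0.098,0],
    [-1,0,0,0.098,0],
    [-1,0,0,0.098,0]
  ]
}}

```text
time: 5.32
tool_pos: [0.4891, 0.1959, 0.0036]
tool_rot: [3.141, -0.003, 0.334]
contact_force: [-0.1, -0.2, 0.4]
opening: 0.0857
grip_force: 0.0
```

```bash
python3 - <<'E'
from h import *
s=cam("scene")
o=observe();print(o["tool_pos"],o["contact_force"],o["opening"],pix(s,[o["tool_pos"]]))
cv2.imwrite("pics/s3.png",cv2.resize(s["img"][270:390,190:340],None,fx=5,fy=5)[:,:,::-1])
E
```

```text
[0.48907848 0.19591375 0.00355628] [-0.60542057  0.56536315  0.04249563] 0.08919897783778968 [[256.85528152 337.35744595]]
```

View pics/s3.png

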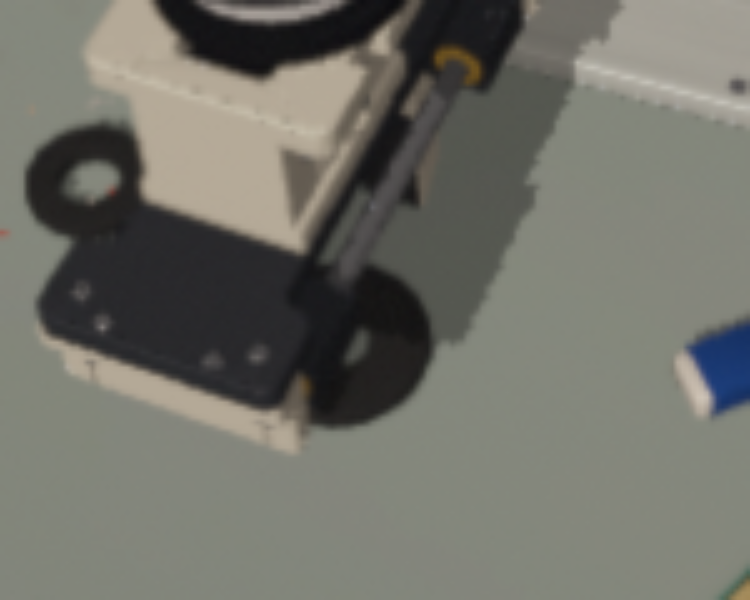

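The fingers are down at z 3.6 mm on both sides of the pad, which is at crop (345,345). They move slowly, so I probably lifted before they had closed. Close and wait.

Emit:
{"name": "step_arm", "arguments": {
  "plan": [
    [1,0,0,0.001,0],
    [1,0,0,0.001,0],
    [1,0,0,0.001,0],
    [1,0,0,0.001,0],
    [1,0,0,0.001,0],
    [1,0,0,0.001,0],
    [1,0,0,0.001,0],
    [1,0,0,0.001,0],
    [1,0,0,0.001,0],
    [1,0,0,0.001,0],
    [1,0,0,0.001,0],
    [1,0,0,0.001,0]
  ],
  "grip_force": 20
}}

```text
time: 6.88
tool_pos: [0.4878, 0.1956, 0.001]
tool_rot: [3.142, 0.0, 0.334]
contact_force: [-0.3, 0.3, 0.8]
opening: 0.0002
grip_force: 0.0
```

```bash
python3 - <<'E'
from h import *
s=cam("scene");c=cam("top")
o=observe();p=o["tool_pos"];print(p,pix(s,[p]),pix(c,[p]))
a=cv2.resize(s["img"][270:390,190:340],None,fx=4,fy=4);b=cv2.resize(c["img"][210:330,190:240],None,fx=4,fy=4)
cv2.imwrite("pics/s4.png",np.hstack([a,b])[:,:,::-1])
E
```

```text
[0.48786366 0.19559528 0.00098653] [[257.67594718 338.53452892]] [[219.61422351 270.62457874]]
```

View pics/s4.png

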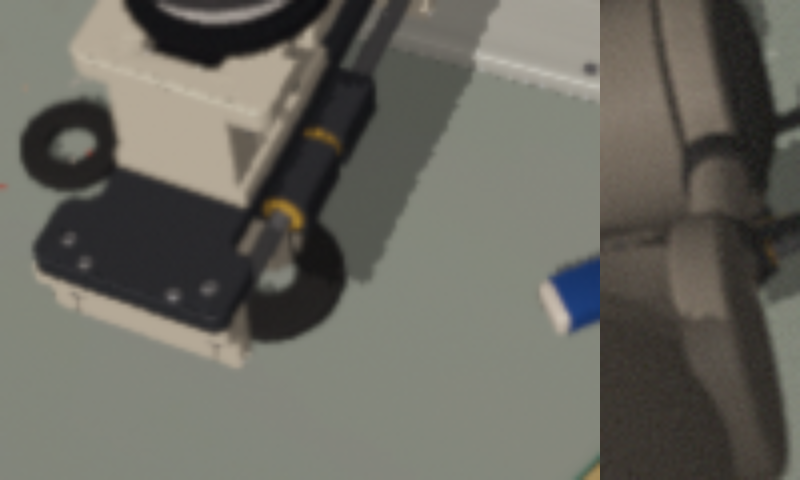

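```bash
python3 - <<'E'
from h import *
s=cam("scene")
cv2.imwrite("pics/s5.png",cv2.resize(s["img"][305:365,235:295],None,fx=10,fy=10,interpolation=cv2.INTER_CUBIC)[:,:,::-1])
np.set_printoptions(linewidth=250)
uv=np.array([(u,v) for v in range(312,362,3) for u in range(238,284,3)])
P,ok=cloud(s,uv); 
Z=np.round(P[:,2]*1000).astype(int).reshape(17,-1); print(list(range(238,284,3)))
for v,r in zip(range(312,362,3),Z): print(v,r)
E
```

```text
[238, 241, 244, 247, 250, 253, 256, 259, 262, 265, 268, 271, 274, 277, 280, 283]
312 [143 145 148 151 142 138 128 125 113 112 112 109  99  -1  -1  -1]
315 [137 138 140 144 138 134 129 110 111 113 109 104  91   0  -1  -1]
318 [129 133 137 137 138 129 121 113 111 111 109  97   0   1  -2  -2]
321 [128 131 131 131 131 128 104 110 107 110 105  -1  -2   0  -3   1]
324 [131 133 132 128 127 122  99 106 105 104  97   1  -4  -1  -2  -3]
327 [128 131 130 131 124  62 106 103  95  96  10  -1  -2  -4  -2  -4]
330 [131 131 131 129  51 104 103 102  30   7   6   7  -3  -1  -1   0]
333 [130 130 131 130 130 105 104  40  27   8   7   9   7  -1  -1   0]
336 [130 131 130 129 132 107  35  31  -2   6   9   5   7  -4  -2  -2]
339 [130 129 133 133 131 106   0   0  -2   8   8   8   5  -4  -1  -3]
342 [128 130 131 131 127   4   1   6   7   7  10   7   5   2  -2  -2]
345 [130 131 129 132 121   7   7   6   8   7   9   6   2  -2   1   0]
348 [131 129 131 126 114   7   7   6   6   9   7   5  -2  -1  -2  -4]
351 [124 123 126 118 109   6   9   7   8   6   2  -1   0  -4   1  -1]
354 [ 97 112 115 114 102   3   3   4   3   1   1  -1  -2   1   2  -2]
357 [89 92 94 97 98 -1  0 -3 -2 -2  0  0 -3 -1  1  0]
360 [-2 -2 -3 91 91 -2 -3 -4 -2  0  0 -1 -1 -2  0 -2]
```

View pics/s5.png

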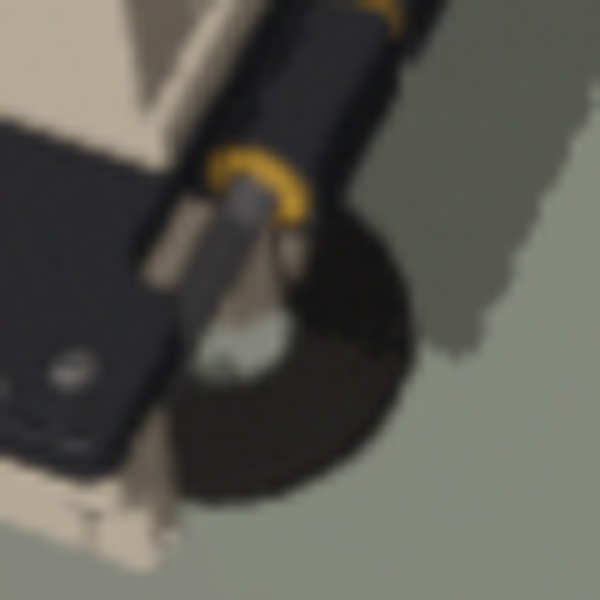

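This close-up settles it. The shut fingers end at (259,337), about 25 mm above the desk by the depth image, although the TCP reads z=0.001. They hang over the pad's hole rather than beside the pad, so the true tips sit higher than reported. I'll open and lower in small steps until I feel the desk.

```bash
python3 - <<'E'
from h import *
s=cam("scene")
uv=np.array([(u,v) for v in range(326,340) for u in range(252,268)])
P,ok=cloud(s,uv); g=(P[:,2]>.013)&(P[:,2]<.06)
for a,b in zip(uv[g],P[g]): print(a,np.round(b*1000).astype(int))
print(shift([.488,.195,0]), observe()["qpos"])
E
```

```text
[252 328] [478 211  59]
[261 328] [475 196  44]
[262 328] [479 191  35]
[252 329] [477 212  58]
[253 329] [477 210  55]
[260 329] [475 198  43]
[261 329] [476 196  41]
[262 329] [480 191  31]
[263 329] [478 190  31]
[264 329] [478 188  29]
[265 329] [479 186  26]
[252 330] [479 211  52]
[260 330] [474 199  43]
[261 330] [475 197  39]
[262 330] [480 191  28]
[263 330] [479 190  27]
[264 330] [479 188  26]
[252 331] [479 211  49]
[259 331] [473 203  45]
[260 331] [474 200  41]
[261 331] [476 196  34]
[262 331] [479 192  26]
[263 331] [478 191  27]
[264 331] [479 188  23]
[259 332] [473 203  43]
[260 332] [474 200  38]
[261 332] [475 197  34]
[262 332] [477 194  29]
[258 333] [472 206  44]
[259 333] [473 203  40]
[260 333] [475 200  35]
[261 333] [477 196  29]
[262 333] [477 194  26]
[258 334] [473 205  40]
[259 334] [474 203  35]
[260 334] [473 202  35]
[261 334] [475 198  29]
[262 334] [476 195  25]
[257 335] [472 208  41]
[258 335] [471 207  41]
[259 335] [473 204  35]
[260 335] [473 202  33]
[261 335] [475 198  27]
[262 335] [476 196  24]
[256 336] [475 208  36]
[257 336] [472 209  40]
[258 336] [472 207  38]
[259 336] [472 205  35]
[260 336] [473 202  31]
[257 337] [474 208  34]
[258 337] [473 207  34]
[-0.      0.0006  0.001 ] [ 2.35473777e-01  5.96050718e-01  1.75908558e+00 -1.51911010e-04
  7.86492807e-01  1.47261704e+00]
```

Emit:
{"name": "step_arm", "arguments": {
  "plan": [
    [-0.7,0,0,0,0],
    [-0.7,0,0,0,0],
    [-0.7,0,0,0,0],
    [-0.7,0,0,0,0],
    [-0.7,0,0,0,0],
    [-0.7,0,0,0,0],
    [-0.7,0,0,0,0],
    [-0.7,0,0,0,0],
    [-0.7,0,0,0.003,0],
    [-0.7,0,0,0.005,0],
    [-0.7,0,0,0.005,0]
  ]
}}

```text
time: 8.45
tool_pos: [0.4877, 0.1956, -0.0043]
tool_rot: [3.142, 0.001, 0.334]
contact_force: [0.1, -0.0, -0.9]
opening: 0.0776
grip_force: 0.0
```

At z=-4.3 mm there is still no contact, so the tips really are higher than reported. I'll keep going down gently.

Emit:
{"name": "step_arm", "arguments": {
  "plan": [
    [-0.7,0,0,0.004,0],
    [-0.7,0,0,0.008,0],
    [-0.7,0,0,0.01,0],
    [-0.7,0,0,0.01,0]
  ]
}}

```text
time: 8.95
tool_pos: [0.4877, 0.1955, -0.0143]
tool_rot: [3.142, 0.0, 0.334]
contact_force: [0.2, -0.1, 0.2]
opening: 0.078
grip_force: 0.0
```

Emit:
{"name": "step_arm", "arguments": {
  "plan": [
    [-0.7,0,0,0.002,0],
    [-0.7,0,0,0.003,0],
    [-0.7,0,0,0.003,0]
  ]
}}

```text
time: 9.32
tool_pos: [0.4878, 0.1956, -0.0171]
tool_rot: [3.142, 0.0, 0.334]
contact_force: [-0.6, 0.3, 0.3]
opening: 0.0784
grip_force: 0.0
```

Emit:
{"name": "step_arm", "arguments": {
  "plan": [
    [-0.7,0,0,0.002,0],
    [-0.7,0,0,0.002,0]
  ]
}}

```text
time: 9.57
tool_pos: [0.4877, 0.1956, -0.0192]
tool_rot: [3.142, 0.0, 0.334]
contact_force: [0.4, 0.3, 0.4]
opening: 0.0778
grip_force: 0.0
```

Emit:
{"name": "step_arm", "arguments": {
  "plan": [
    [-0.7,0,0,0.002,0],
    [-0.7,0,0,0.002,0]
  ]
}}

```text
time: 9.82
tool_pos: [0.4877, 0.1956, -0.0212]
tool_rot: [3.142, 0.0, 0.334]
contact_force: [-0.4, 0.2, 0.0]
opening: 0.078
grip_force: 0.0
```

```bash
python3 - <<'E'
from h import *
o=observe(); print(o["tool_pos"],o["contact_force"])
s=cam("scene")
cv2.imwrite("pics/s6.png",cv2.resize(s["img"][305:385,215:295],None,fx=7,fy=7,interpolation=cv2.INTER_CUBIC)[:,:,::-1])
E
```

```text
[ 0.48772877  0.19556935 -0.02117639] [-3.57145300e-01  1.78529167e-01  1.72437720e-04]
```

View pics/s6.png

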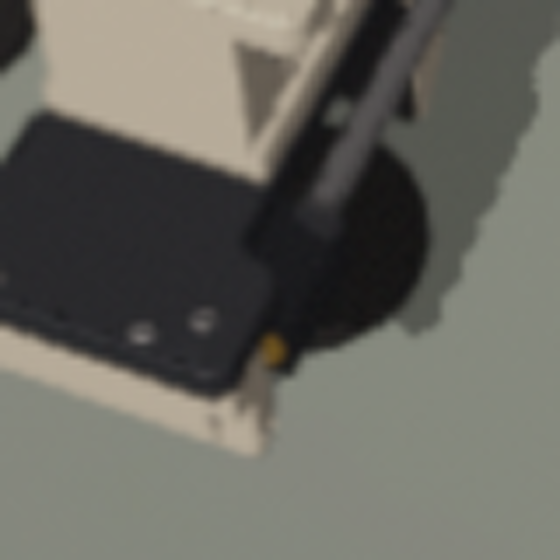

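Still no contact, and the pad lies untouched between the open fingers. I'll keep feeling downward in small steps.

Emit:
{"name": "step_arm", "arguments": {
  "plan": [
    [-0.7,0,0,0.002,0],
    [-0.7,0,0,0.002,0]
  ]
}}

```text
time: 10.12
tool_pos: [0.488, 0.1956, -0.0215]
tool_rot: [3.141, -0.001, 0.334]
contact_force: [-4.5, -0.8, 15.5]
opening: 0.0779
grip_force: 7.6
```

Emit:
{"name": "step_arm", "arguments": {
  "plan": [
    [-0.7,0,0,0.002,0],
    [-0.7,0,0,0.002,0]
  ]
}}

```text
time: 10.38
tool_pos: [0.4881, 0.1957, -0.0216]
tool_rot: [3.141, -0.002, 0.334]
contact_force: [-9.5, -4.1, 34.1]
opening: 0.0782
grip_force: 16.9
```

The desk is felt at a reported z of -0.0214, so tip height = reported z + 21.4 mm. I'll back up so the tips are 2 mm above the desk, then grip and lift.

Emit:
{"name": "step_arm", "arguments": {
  "plan": [
    [-0.7,0,0,-0.0055,0],
    [-0.7,0,0,-0.0055,0],
    [1,0,0,-0.0055,0],
    [1,0,0,-0.0055,0],
    [1,0,0,-0.0055,0],
    [1,0,0,-0.0055,0],
    [1,0,0,-0.0055,0],
    [1,0,0,-0.0055,0]
  ],
  "grip_force": 15
}}

```text
time: 11.38
tool_pos: [0.4879, 0.1956, -0.0195]
tool_rot: [3.142, 0.0, 0.334]
contact_force: [0.4, 1.3, 0.2]
opening: 0.0596
grip_force: 15.0
```

Gripped at 59.6 mm. Lift and carry it above the stud, then check alignment.

Emit:
{"name": "step_arm", "arguments": {
  "plan": [
    [1,0,0,-0.04,0],
    [1,0,0,-0.083,0],
    [1,0,0,-0.083,0],
    [1,-0.0275,0.1805,-0.083,0],
    [1,-0.0275,0.1805,-0.083,0],
    [1,-0.0275,0.1805,-0.083,0],
    [1,-0.0275,0.1805,-0.083,0],
    [1,-0.0275,0.1805,-0.083,0],
    [1,-0.0275,0.1805,-0.083,0]
  ]
}}

```text
time: 12.5
tool_pos: [0.5204, 0.0174, 0.0631]
tool_rot: [-3.141, 0.001, 0.336]
contact_force: [-0.5, -0.0, -0.3]
opening: 0.0598
grip_force: 15.0
```

```bash
python3 - <<'E'
from h import *
o=observe(); print(o["tool_pos"],o["opening"],shift([.521,.0155,.0636]))
s=cam("scene"); c=cam("top")
a=cv2.resize(s["img"][200:290,265:375],None,fx=5,fy=5,interpolation=cv2.INTER_CUBIC)
b=cv2.resize(c["img"][200:290,285:335],None,fx=5,fy=5,interpolation=cv2.INTER_CUBIC)
cv2.imwrite("pics/s7.png",np.hstack([a,b])[:,:,::-1])
print(pix(s,[[.521,.0155,.060],[.521,.0155,.085]]),pix(c,[[.521,.0155,.085]]))
E
```

```text
[0.52043536 0.0174391  0.06306078] 0.05980984660385887 [-0.0001  0.002  -0.0005]
[[315.27057774 239.77484142]
 [315.15083112 229.60163407]] [[310.41117256 247.02943979]]
```

View pics/s7.png

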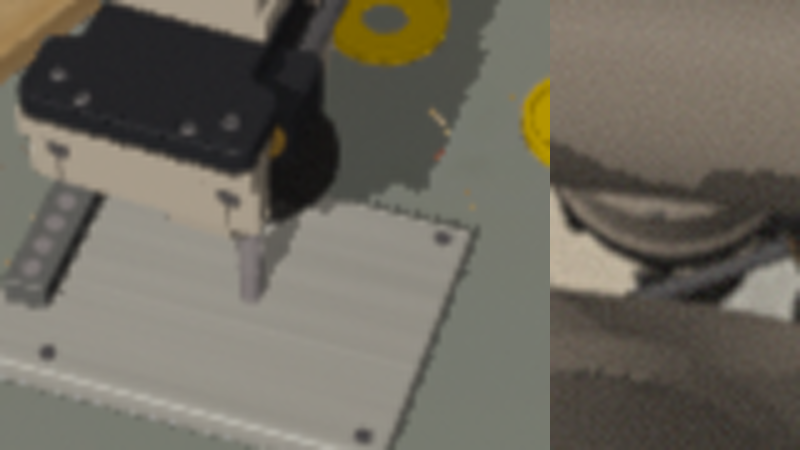

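The picture shows the pad held level. Its visible edge is at crop (338,160) and the stud is below at crop (250,250). I'll fit the pad's centre from its outline.

```bash
cat >> h.py <<'E'
from scipy.optimize import least_squares
def arc(c,u0,u1,v0,v1,mask,z,r,right):
    """centre from the last mask pixel per row to the right/bottom, known radius, at height z"""
    pts=[]
    for v in range(v0,v1):
        k=np.flatnonzero(mask[v,u0:u1])
        if len(k): pts.append((u0+k[-1]+.5,v))
    for u in range(u0,u1):
        k=np.flatnonzero(mask[v0:v1,u])
        if len(k): pts.append((u,v0+k[-1]+.5))
    P=plane(c,pts,z)[:,:2]
    f=least_squares(lambda p:np.hypot(*(P-p).T)-r,right,loss="soft_l1",f_scale=.001)
    return f.x,np.abs(f.fun).mean(),len(P)
E
python3 - <<'E'
from h import *
s=cam("scene")
uv=np.array([(u,v) for v in range(218,248) for u in range(318,338)])
P,ok=cloud(s,uv); m=np.zeros(s["img"].shape[:2],bool)
g=s["img"].max(2)
for (u,v),p in zip(uv,P):
    if g[v,u]<75 and .07<p[2]<.105: m[v,u]=1
Z=P[[m[v,u] for u,v in uv]]
print(m.sum(),np.percentile(Z[:,2],[10,50,90]))
for v in range(218,248): print("".join(".#"[int(x)] for x in m[v,318:338]))
for z in(np.median(Z[:,2]),np.median(Z[:,2])-.006): print(z,arc(s,322,338,222,246,m,z,.03,[.52,.016]))
E
```

```text
181 [0.08720809 0.08966349 0.09133432]
....................
....................
....................
....................
..........##........
..........###.......
.........####.......
.........#####......
........######......
........######......
.......########.....
.......########.....
......#########.....
......#########.....
.#...##########.....
.#############......
.#############......
.#############......
.############.......
.############.......
.###########........
.##########.........
.#########..........
.#######............
.######.............
.####...............
....................
....................
....................
....................
0.08966348803854579 (array([0.51781294, 0.02111312]), np.float64(0.0005100156096093666), 33)
0.08366348803854579 (array([0.52128153, 0.01675622]), np.float64(0.0005376996135987089), 33)
```

The pad's centre agrees with the stud to about 2 mm. A 2 mm correction, then lower it.

Emit:
{"name": "step_arm", "arguments": {
  "plan": [
    [1,0,0.002,0,0],
    [1,0,0.002,0.03,0],
    [1,0,0.002,0.055,0],
    [1,0,0.002,0.068,0],
    [1,0,0.002,0.0695,0],
    [1,0,0.002,0.0695,0]
  ]
}}

```text
time: 13.4
tool_pos: [0.5223, 0.0141, -0.0053]
tool_rot: [3.141, -0.001, 0.334]
contact_force: [-0.5, 0.4, 0.1]
opening: 0.0595
grip_force: 15.0
```

Emit:
{"name": "step_arm", "arguments": {
  "plan": [
    [1,0,0,0.002,0],
    [1,0,0,0.002,0],
    [-0.6,0,0,0.002,0],
    [-0.6,0,0,0.002,0],
    [-0.6,0,0,0.002,0],
    [-0.6,0,0,0.002,0],
    [-0.6,0,0,-0.04,0],
    [-0.6,0,0,-0.09,0],
    [-0.6,0,0,-0.09,0],
    [-0.6,0,0,-0.09,0]
  ]
}}

```text
time: 14.65
tool_pos: [0.5212, 0.0142, 0.0836]
tool_rot: [-3.141, 0.001, 0.334]
contact_force: [-0.1, 0.8, -0.6]
opening: 0.073
grip_force: 0.0
```

```bash
python3 - <<'E'
from h import *
o=observe(); print(o["tool_pos"],o["opening"])
s=cam("scene")
uv=np.array([(u,v) for v in range(225,285) for u in range(285,350)])
P,ok=cloud(s,uv); m=np.array([s["img"][v,u].max()<75 for u,v in uv])&ok&(P[:,2]<.03)&(P[:,2]>.005)
print(m.sum(),np.percentile(P[m],[1,50,99],axis=0))
for X in([.476,-.235,.1],[.476,-.235,-.015]):print(shift(X))
E
```

```text
[0.52117836 0.01421835 0.08356193] 0.07295895175846492
627 [[ 0.49313228 -0.01298123  0.01208404]
 [ 0.51741966  0.01934329  0.01844513]
 [ 0.54888682  0.04363797  0.02179993]]
[-0.124   0.2208 -0.017 ]
[-0.1238  0.2209  0.098 ]
```

The wide pad is seated: centre about (0.521, 0.015), top at z≈20 mm. Next the toroid.

Emit:
{"name": "step_arm", "arguments": {
  "plan": [
    [-0.65,-0.124,0.221,0,0],
    [-0.65,-0.124,0.221,0,0],
    [-0.65,-0.124,0.221,0,0],
    [-0.65,-0.124,0.221,0,0],
    [-0.65,-0.124,0.221,0,0],
    [-0.65,-0.124,0.221,0.03,0],
    [-0.65,-0.124,0.221,0.07,0],
    [-0.65,-0.124,0.221,0.095,0],
    [-0.65,-0.124,0.221,0.101,0],
    [-0.65,-0.124,0.221,0.101,0],
    [1,-0.124,0.221,0.101,0],
    [1,-0.124,0.221,0.101,0],
    [1,-0.124,0.221,0.101,0],
    [1,-0.124,0.221,0.101,0],
    [1,-0.124,0.221,0.101,0],
    [1,-0.124,0.221,0.101,0]
  ],
  "grip_force": 35
}}

```text
time: 16.7
tool_pos: [0.4774, -0.2355, -0.0161]
tool_rot: [3.141, -0.001, 0.334]
contact_force: [-0.9, 2.0, 6.4]
opening: 0.0585
grip_force: 35.0
```

Emit:
{"name": "step_arm", "arguments": {
  "plan": [
    [1,0,0,-0.04,0],
    [1,0,0,-0.085,0],
    [1,0,0,-0.085,0],
    [1,0.1235,-0.222,-0.085,0],
    [1,0.1235,-0.222,-0.085,0],
    [1,0.1235,-0.222,-0.085,0],
    [1,0.1235,-0.222,-0.085,0],
    [1,0.1235,-0.222,-0.085,0],
    [1,0.1235,-0.222,-0.085,0],
    [1,0.1235,-0.222,-0.085,0]
  ]
}}

```text
time: 17.95
tool_pos: [0.5204, 0.0136, 0.0674]
tool_rot: [-3.141, 0.001, 0.332]
contact_force: [-0.1, -0.7, -2.3]
opening: 0.0583
grip_force: 35.0
```

```bash
cat > held.py <<'E'
from h import *
import sys
# fit of the held ring: r, colour test
r=float(sys.argv[1]); k=sys.argv[2]
o=observe(); print(np.round(o["tool_pos"],4),o["opening"],shift([.521,.0155,.065]))
s=cam("scene"); im=s["img"].astype(int); g=im.max(2)
uv=np.array([(u,v) for v in range(205,255) for u in range(316,345)])
P,ok=cloud(s,uv); m=np.zeros(g.shape,bool)
t={"black":g<75,"cu":(im[...,0]-im[...,2]>40),"grey":(g>50)}[k]
for (u,v),p in zip(uv,P):
    if t[v,u] and .055<p[2]<.115: m[v,u]=1
Z=P[[m[v,u] for u,v in uv]]
for v in range(205,255): print("".join(".#"[int(x)] for x in m[v,316:345]))
zt=np.percentile(Z[:,2],80); print(m.sum(),np.percentile(Z[:,2],[5,20,50,80,95]))
for z in(zt,zt-.008): print(z,arc(s,316,345,205,255,m,z,r,[.52,.016]))
E
python3 held.py .0295 cu
```

```text
[0.5204 0.0136 0.0674] 0.05831830117705378 [ 0.0012 -0.0016  0.0024]
.............................
.............................
.............................
................#............
.............................
.............................
.............................
.............................
.............................
.............................
.............................
...............#.............
...............###...........
...............###...........
..............#####..........
.............######..........
.............######..........
............#######..........
............########.........
...........#########.........
...........#########.........
..........#########..........
..........#########..........
.........##########..........
....###.###########..........
....###############..........
....###############..........
....###############..........
....###############..........
....##############...........
....##############...........
....#############............
....#############............
....############.............
....###########..............
....##########...............
...#########.................
...######....................
..###.#......................
.............................
.............................
.............................
.............................
.............................
.............................
.............................
.............................
.............................
.............................
.............................
266 [0.08496472 0.09072626 0.10062157 0.10232224 0.10379542]
0.10232223665201992 (array([0.5076098 , 0.02463003]), np.float64(0.0023658155366759292), 47)
0.09432223665201991 (array([0.51218857, 0.01887109]), np.float64(0.00245331580604872), 47)
```

```bash
python3 - <<'E'
from h import *
s=cam("scene");t=np.linspace(0,6.283,200)
for C in([.521,.0155],[.526,.0155],[.521,.0105]):
    Q=np.vstack([pix(s,np.c_[C[0]+.0295*np.cos(t),C[1]+.0295*np.sin(t),0*t+z]) for z in(.083,.103)])
    print(C,"right",Q[:,0].max(),"bottom",Q[:,1].max(), "u at row236",Q[abs(Q[:,1]-236)<1][:,0].max())
E
```

```text
[0.521, 0.0155] right 333.1014323199254 bottom 243.62324446305826 u at row236 331.80019064185916
[0.526, 0.0155] right 330.7445119195251 bottom 242.1529357449524 u at row236 328.53454815788376
[0.521, 0.0105] right 335.040169764414 bottom 241.8848667884081 u at row236 332.5356782466858
```

The observed silhouette agrees with the expected one to about 2 mm. Lower the toroid.

Emit:
{"name": "step_arm", "arguments": {
  "plan": [
    [1,0.001,-0.0015,0,0],
    [1,0.001,-0.0015,0.02,0],
    [1,0.001,-0.0015,0.04,0],
    [1,0.001,-0.0015,0.055,0],
    [1,0.001,-0.0015,0.061,0],
    [1,0.001,-0.0015,0.062,0],
    [1,0.001,-0.0015,0.063,0],
    [1,0.001,-0.0015,0.063,0]
  ]
}}

```text
time: 19.05
tool_pos: [0.5216, 0.0167, 0.0054]
tool_rot: [3.141, -0.001, 0.334]
contact_force: [0.8, -0.1, -2.4]
opening: 0.0582
grip_force: 35.0
```

Emit:
{"name": "step_arm", "arguments": {
  "plan": [
    [1,0,0,0.001,0],
    [1,0,0,0.0015,0],
    [1,0,0,0.0015,0],
    [-0.55,0,0,0.0015,0],
    [-0.55,0,0,0.0015,0],
    [-0.55,0,0,0.0015,0],
    [-0.55,0,0,0.0015,0],
    [-0.55,0,0,-0.03,0],
    [-0.55,0,0,-0.08,0],
    [-0.55,0,0,-0.08,0],
    [-0.55,0,0,-0.08,0]
  ]
}}

```text
time: 20.42
tool_pos: [0.5209, 0.0167, 0.0846]
tool_rot: [-3.141, 0.001, 0.334]
contact_force: [-0.5, -0.6, -1.1]
opening: 0.0711
grip_force: 0.0
```

```bash
python3 - <<'E'
from h import *
s=cam("scene"); im=s["img"].astype(int)
uv=np.array([(u,v) for v in range(215,285) for u in range(280,350)])
P,ok=cloud(s,uv); m=np.array([im[v,u,0]-im[v,u,2]>40 for u,v in uv])&ok&(P[:,2]>.015)&(P[:,2]<.05)
print(m.sum(),np.percentile(P[m],[1,50,99],axis=0),np.percentile(P[m][:,2],[70,80,90]))
for X in([.595,.204,.085],[.595,.204,-.0195]):print(shift(X))
E
```

```text
847 [[ 0.48981765 -0.00990074  0.01707089]
 [ 0.51319436  0.02445005  0.03775431]
 [ 0.54621963  0.04662569  0.0414197 ]] [0.03877898 0.03934969 0.04007788]
[ 0.1318 -0.1525 -0.0011]
[ 0.1319 -0.1524  0.1034]
```

The toroid is seated: centre about (0.518, 0.018), top at ≈40 mm. Next the narrow pad.

Emit:
{"name": "step_arm", "arguments": {
  "plan": [
    [-0.55,0.132,-0.152,0,0],
    [-0.55,0.132,-0.152,0,0],
    [-0.55,0.132,-0.152,0,0],
    [-0.55,0.132,-0.152,0,0],
    [-0.55,0.132,-0.152,0.03,0],
    [-0.55,0.132,-0.152,0.07,0],
    [-0.55,0.132,-0.152,0.097,0],
    [-0.55,0.132,-0.152,0.104,0],
    [-0.55,0.132,-0.152,0.104,0],
    [-0.55,0.132,-0.152,0.104,0],
    [1,0.132,-0.152,0.104,0],
    [1,0.132,-0.152,0.104,0],
    [1,0.132,-0.152,0.104,0],
    [1,0.132,-0.152,0.104,0],
    [1,0.132,-0.152,0.104,0],
    [1,0.132,-0.152,0.104,0],
    [1,0.132,-0.152,0.104,0]
  ],
  "grip_force": 12
}}

```text
time: 22.6
tool_pos: [0.5963, 0.2036, -0.0189]
tool_rot: [3.142, -0.0, 0.334]
contact_force: [-0.7, 0.0, 2.5]
opening: 0.0434
grip_force: 12.0
```

Emit:
{"name": "step_arm", "arguments": {
  "plan": [
    [1,0,0,-0.04,0],
    [1,0,0,-0.085,0],
    [1,0,0,-0.085,0],
    [1,-0.133,0.153,-0.085,0],
    [1,-0.133,0.153,-0.085,0],
    [1,-0.133,0.153,-0.085,0],
    [1,-0.133,0.153,-0.085,0],
    [1,-0.133,0.153,-0.085,0],
    [1,-0.133,0.153,-0.085,0],
    [1,-0.133,0.153,-0.085,0]
  ]
}}

```text
time: 23.85
tool_pos: [0.5211, 0.0167, 0.0658]
tool_rot: [-3.142, -0.0, 0.336]
contact_force: [-0.6, 0.1, 0.0]
opening: 0.0429
grip_force: 12.0
```

```bash
python3 held.py .022 black | tail -35
```

```text
.............................
.............................
..........##.................
..........##.................
...####..###.................
.....########................
.....########................
.....########................
.....########................
...#########.................
...#########.................
...#########.................
...########..................
...#######...................
...######....................
...###.......................
...##........................
.............................
.............................
.............................
.............................
.............................
.............................
.............................
.............................
.............................
.............................
.............................
.............................
.............................
.............................
.............................
96 [0.0862383  0.08806849 0.0906498  0.09196902 0.09327657]
0.09196901572613055 (array([0.51649697, 0.02082163]), np.float64(0.0004489259467549783), 25)
0.08396901572613055 (array([0.52120628, 0.01504877]), np.float64(0.00046190063787119055), 25)
```

It is held level and centred within 3 mm. Lower it, release, and lift.

Emit:
{"name": "step_arm", "arguments": {
  "plan": [
    [1,0,0.001,0.02,0],
    [1,0,0.001,0.035,0],
    [1,0,0.001,0.042,0],
    [1,0,0.001,0.044,0],
    [1,0,0.001,0.045,0],
    [1,0,0.001,0.045,0],
    [-0.55,0,0.001,0.045,0],
    [-0.55,0,0.001,0.045,0],
    [-0.55,0,0.001,0.045,0],
    [-0.55,0,0.001,0.045,0],
    [-0.55,0,0.001,0.045,0],
    [-0.55,0,0.001,0.02,0],
    [-0.55,0,0.001,-0.02,0],
    [-0.55,0,0.001,-0.02,0],
    [-0.55,0,0.001,-0.02,0]
  ]
}}

```text
time: 25.78
tool_pos: [0.5206, 0.0145, 0.0856]
tool_rot: [-3.141, 0.001, 0.334]
contact_force: [0.1, 0.3, -1.0]
opening: 0.0714
grip_force: 0.0
```

```bash
python3 - <<'E'
from h import *
s=cam("scene"); im=s["img"].astype(int)
uv=np.array([(u,v) for v in range(215,285) for u in range(280,350)])
P,ok=cloud(s,uv); m=np.array([im[v,u].max()<75 for u,v in uv])&ok&(P[:,2]>.036)&(P[:,2]<.058)
print(m.sum(),np.percentile(P[m],[1,50,99],axis=0),np.percentile(P[m][:,2],[70,80,90]))
print(observe()["tool_pos"])
for X in([.6075,-.2325,.085],[.6075,-.2325,-.0195]):print(shift(X))
cv2.imwrite("pics/s8.png",cv2.resize(im[190:290,265:395].astype(np.uint8),None,fx=5,fy=5)[:,:,::-1])
E
```

```text
314 [[ 0.49903345 -0.00545056  0.04102789]
 [ 0.51666191  0.0189665   0.04619075]
 [ 0.53875996  0.03552329  0.04966688]] [0.04689921 0.0472655  0.04794792]
[0.52025847 0.01455793 0.08506782]
[ 1.50e-03  2.62e-01 -1.00e-04]
[0.0016 0.2621 0.1044]
```

View pics/s8.png

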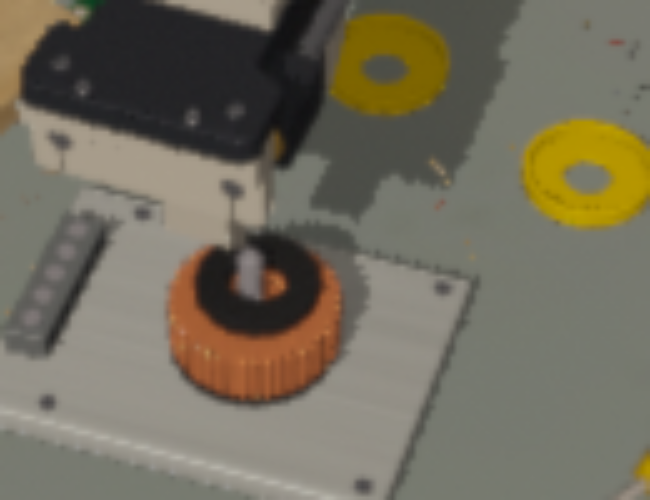

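The pad, toroid and narrow pad are stacked neatly on the stud, which stands at crop (248,270). Before reaching, I'll measure the plate once more by its colour, in both cameras.

```bash
python3 - <<'E'
from h import *
for n,u,v in(("scene",361,171),("top",435,210)):
    c=cam(n); im=cv2.GaussianBlur(c["img"],(3,3),0).astype(int)
    d=im[...,1]-im[...,0]; w=d[v-20:v+20,u-20:u+20]; th=(np.percentile(w,95)+np.percentile(w,5))/2
    m=(d<th).astype(np.uint8)
    for h in(.004,.008): print(n,th,ring(c,u,v,h,0,m,20))
    for r in m[v-20:v+20,u-20:u+20]: print("".join(".#"[x] for x in r))
E
```

```text
scene -2.5 (array([ 0.6198, -0.2352]), array([0.0458, 0.0901]))
scene -2.5 (array([ 0.6171, -0.2314]), array([0.0455, 0.0897]))
..............###.......................
............#####.......................
.......#..#######.......................
.....############.......................
....############........................
...#############........................
...#############........................
...####..#######........................
..........######........................
..........######........................
...........#####........................
...........#############................
..........#################.............
...........##################...........
...........###################..........
...........###################..........
...........####################.........
...........#####################........
##........########.#..##########........
###.......######........########........
#####.....######........########........
#####.....######........########........
######....#######.......########........
######...##########.#.#######
[... 1729 characters left out ...]
...
.......########......##########.........
.......##########...###########.........
.......#######################..........
........######################..........
........#####################...........
.........####################...........
...........#################............
............##############..............
..............##########................
................#####...................
........................................
........................................
........................................
........................................
........................................
........................................
........................................
```

Top gives (0.610, -0.231) with the right 50 mm diameter, and scene gives about (0.606, -0.2275). I'll use (0.608, -0.229).

Emit:
{"name": "step_arm", "arguments": {
  "plan": [
    [-0.55,0.003,0.259,0,0],
    [-0.55,0.003,0.259,0,0],
    [-0.55,0.003,0.259,0,0],
    [-0.55,0.003,0.259,0,0],
    [-0.55,0.003,0.259,0,0],
    [-0.55,0.003,0.259,0,0],
    [-0.55,0.003,0.259,0.03,0],
    [-0.55,0.003,0.259,0.07,0],
    [-0.55,0.003,0.259,0.097,0],
    [-0.55,0.003,0.259,0.104,0],
    [-0.55,0.003,0.259,0.104,0],
    [-0.55,0.003,0.259,0.104,0],
    [1,0.003,0.259,0.104,0],
    [1,0.003,0.259,0.104,0],
    [1,0.003,0.259,0.104,0],
    [1,0.003,0.259,0.104,0],
    [1,0.003,0.259,0.104,0],
    [1,0.003,0.259,0.104,0],
    [1,0.003,0.259,0.104,0]
  ],
  "grip_force": 20
}}

```text
time: 28.3
tool_pos: [0.6088, -0.2294, -0.0176]
tool_rot: [3.141, -0.0, 0.334]
contact_force: [-1.4, -0.4, 5.4]
opening: 0.0481
grip_force: 20.0
```

Emit:
{"name": "step_arm", "arguments": {
  "plan": [
    [1,0,0,-0.04,0],
    [1,0,0,-0.09,0],
    [1,0,0,-0.09,0],
    [1,-0.002,-0.259,-0.09,0],
    [1,-0.002,-0.259,-0.09,0],
    [1,-0.002,-0.259,-0.09,0],
    [1,-0.002,-0.259,-0.09,0],
    [1,-0.002,-0.259,-0.09,0],
    [1,-0.002,-0.259,-0.09,0],
    [1,-0.002,-0.259,-0.09,0],
    [1,-0.002,-0.259,-0.09,0]
  ]
}}

```text
time: 29.68
tool_pos: [0.5224, 0.0135, 0.0717]
tool_rot: [3.141, 0.0, 0.332]
contact_force: [0.6, 0.8, -0.5]
opening: 0.0482
grip_force: 20.0
```

```bash
python3 held.py .025 grey | tail -48; python3 - <<'E'
from h import *
s=cam("scene")
cv2.imwrite("pics/s9.png",cv2.resize(s["img"][200:280,275:375],None,fx=7,fy=7,interpolation=cv2.INTER_CUBIC)[:,:,::-1])
E
```

```text
.............................
.............................
.............................
.............................
.............................
.............................
.............................
.............................
.............................
.............................
...........##................
...........##................
..........####...............
..........####...............
...#####.#####...............
....##########...............
.....#########...............
.....#########...............
....##########...............
...###########...............
...##########................
...##########................
...#########.................
...#########.................
...########..................
...######....................
...#####.....................
...##........................
.............................
.............................
.............................
#............................
#............................
#............................
.............................
.............................
.............................
.............................
.............................
.............................
.............................
.............................
.............................
.............................
.............................
133 [0.08842827 0.090095   0.09187162 0.09541393 0.09729003]
0.09541392752865446 (array([0.5192861 , 0.01900098]), np.float64(0.0017084180791543777), 33)
0.08741392752865446 (array([0.52401358, 0.01318846]), np.float64(0.0017556696172591182), 33)
```

View pics/s9.png

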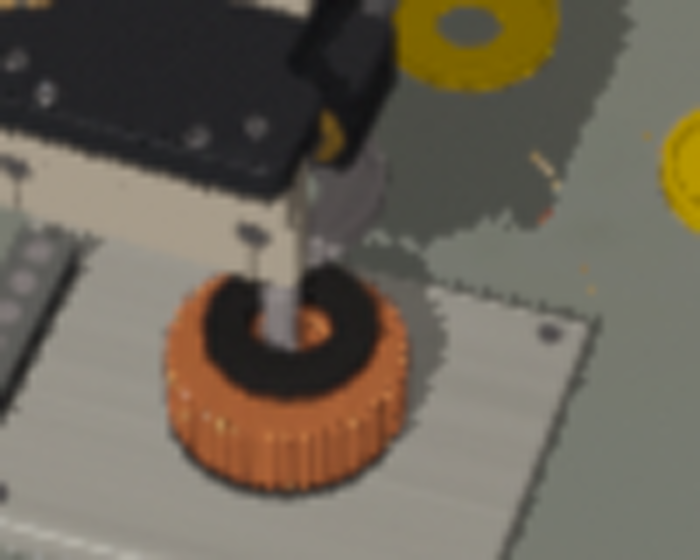

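The plate is held level and rim up at crop (345,195), and its fitted centre is within 2 mm of the stud. Lower it.

Emit:
{"name": "step_arm", "arguments": {
  "plan": [
    [1,0,-0.001,0.015,0],
    [1,0,-0.001,0.03,0],
    [1,0,-0.001,0.037,0],
    [1,0,-0.001,0.04,0],
    [1,0,-0.001,0.041,0],
    [1,0,-0.001,0.041,0]
  ]
}}

```text
time: 30.52
tool_pos: [0.5219, 0.0157, 0.0313]
tool_rot: [3.141, -0.001, 0.334]
contact_force: [-0.1, -0.4, -0.8]
opening: 0.0479
grip_force: 20.0
```

Now release it and lift clear.

Emit:
{"name": "step_arm", "arguments": {
  "plan": [
    [1,0,0,0.001,0],
    [1,0,0,0.001,0],
    [-0.5,0,0,0.001,0],
    [-0.5,0,0,0.001,0],
    [-0.5,0,0,0.001,0],
    [-0.5,0,0,0.001,0],
    [-0.5,0,0,0.001,0],
    [-0.5,0,0,-0.03,0],
    [-0.5,0,0,-0.08,0],
    [-0.5,0,-0.1,-0.1,0],
    [-0.5,0,-0.1,-0.1,0],
    [-0.5,0,-0.1,-0.1,0],
    [-0.5,0,-0.1,-0.1,0],
    [-0.5,0,-0.1,-0.1,0]
  ]
}}

```text
time: 32.28
tool_pos: [0.4891, 0.1093, 0.1306]
tool_rot: [3.141, 0.001, 0.333]
contact_force: [-0.6, 0.3, -0.1]
opening: 0.0688
grip_force: 0.0
```

```bash
python3 - <<'E'
from h import *
s=cam("scene")
uv=np.array([(u,v) for v in range(215,285) for u in range(280,350)])
P,ok=cloud(s,uv); m=ok&(P[:,2]>.05)&(P[:,2]<.063)&(np.hypot(P[:,0]-.521,P[:,1]-.016)<.04)
print(m.sum(),np.percentile(P[m],[2,50,98],axis=0)); print(observe()["tool_pos"])
cv2.imwrite("pics/s10.png",cv2.resize(s["img"][200:280,275:375],None,fx=7,fy=7,interpolation=cv2.INTER_CUBIC)[:,:,::-1])
E
```

```text
322 [[ 0.49790124 -0.00604357  0.05004227]
 [ 0.52058803  0.01677114  0.05256236]
 [ 0.54523353  0.04047838  0.05790362]]
[0.48910964 0.10925888 0.13057582]
```

View pics/s10.png

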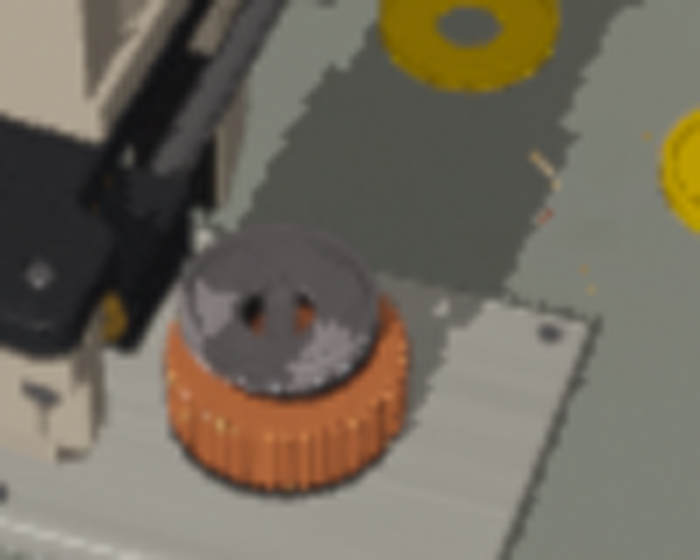

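The plate lies flat on the stack at crop (280,310), rim up, with the stud through its hole. Its centre is about (0.521, 0.017), floor at 51–52 mm and rim at 56–57 mm, as expected. The gripper is clear, so I'm handing in.

```bash
python3 -c "
from cell import *
print(hand_in())"
```

```text
the job is handed in; nothing more can be done
None
```

The wide pad, toroid, narrow pad and dished plate (rim up) are stacked flat on the stud in that order. I handed the job in at about 32 s with the gripper clear; no verdict came back.

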